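# Set out the sample eggs in order of size

### The arm

A 6-joint arm with a two-finger parallel gripper is mounted at the origin on the work surface. World frame = base frame: x ahead of the robot, y to its left, z up, the work surface at z = 0. Lengths are in mm, angles in rad, forces in N, time in s.
With the tool pointing down it reaches from about 275 to 750 mm from the base axis. Payload 10.2 kg.
Tool frame: the origin (TCP) lies on the front face of the gripper's body, between the roots of the fingers; the fingertips stand 73 mm ahead of it and the grasp point (between the pads) lies 54 mm ahead of it; z points along the fingers, y is the direction in which the jaws open and shut (so a half turn about z gives the same grasp; the last joint's range is limited). The gripper opens to 85 mm and grips with 20 to 120 N. Pads are 22 mm wide; open, the fingers measure 114 mm over their backs; the gripper's body (76 mm by 85 mm) begins 54 mm behind the grasp point. The pads swing forward as they close: fully open they stand 13 mm farther back than shut.
Start: joints at [0.887, 0.313, 1.498, -0, 1.331, -0.223], TCP at [233.462, 470.241, 303.894] pointing down, gripper open.
Joint ranges: [-2.94, 2.94], [-0.97, 2.17], [0.19, 2.56], [-1.23, 4.37], [0.02, 3.11], [-2.88, 2.88]. Speed limits (rad/s): [2.39, 2.39, 3.01, 3.14, 3.14, 3.14].

### API

Orientations are given as a unit quaternion [w, x, y, z].
In Python, from rig import ctrl gives the robot as it stands.
- The arm moves only by the tool move_arm, never from a script. Its argument "series" is a list of rows, each a list of 3 entries, a list of its own where there are three numbers: the shift along the tool's x, y, z in mm, then the turn about the tool's z in degrees, then the opening, from 0 (shut) to 1 (fully open). In form: [[[tx, ty, tz], yaw, grip], ...]. A call has 1 to 10 rows; each row is the pose to reach, as a shift and turn from the pose commanded when the call began, along the tool's axes at that moment; what a row does not reach only later rows make up. A row lasts 1/8 s, in which the tool goes at most 62.5 mm and 10.7 degrees, less where a joint would pass 70% of its speed; a pose out of reach is approached as far as the arm can. A call with a gripper value outside its range is refused whole. The fingers move at their own pace and stop on an object; "force" is the grip in N (left out, the last holds). Time passes only in rows, so rows that repeat a pose let the fingers close. It gives the time, the measured TCP pose, the force and the opening at its end, in the units of the state.
- ctrl.sense(): the state, without advancing time (a new reading comes with each control period).
- ctrl.capture(name): name is "scene" or "side" or "wrist"; returns (picture, depth): 480x640x3 uint8, red, green, blue; 480x640 float32, mm along the optical axis (not along the pixel's ray), 0 where there is no reading.
- ctrl.camera_model(name): a dict with "fov_y" (degrees; the focal length in pixels is half the picture's height over the tangent of half this angle, whatever the lens; pixels are square), "cx", "cy" (the principal point, pixels), "dist_coeffs" ([k1, k2, p1, p2, k3] as OpenCV has them; the pictures are not rectified), "rvec" (rotation vector, rad) and "tvec" (3), from world to camera coordinates, as OpenCV has them. Camera axes: x right, y down, z forward; pixel columns grow to the right and rows downward; lengths in mm; the calibration is good to about 2 mm. A picture is of the moment at which its call begins: read the wrist's pose just before it. camera_model takes no time and is no camera call; for the wrist camera it gives the pose at the moment of the call.
- ctrl.finish_job(): hands the job in, once; it reports no verdict.
The state is a dict: "time_s": time; "joints": joint angles; "dq": joint speeds; "tau": joint torques, N m; "eef_pos": TCP position; "ee_rot": TCP orientation; "force": force on the tool from outside, world axes, zero at the start; "wrist_torque": the same for the moment, N m; "grip_width": opening from 0.0 (shut) to 1.0 (fully open).
Only numpy, scipy, OpenCV 4.12 (cv2) and the standard library are available. Lean on these libraries where they do the work, as an engineer would, in place of code of your own. Each camera call takes 0.05 s, during which the arm holds its last target.

### The job

The quail egg already stands at one end of the display board; carry on the sample row from it by standing the four eggs from the pulp tray upright in the four empty seats, pointed end down, in order of size: the smallest next to the quail egg, rising to the largest at the far end. Set each egg down into its seat without dropping it, and leave the quail egg and the jar where they stand.

Things in the scene. Friction and masses are not known exactly. Their poses are not given: they have to be found in the camera images.
- pullet_egg_center (a point): Pullet egg, cream shell, smallest of the four loose eggs: 41 mm wide, 52 tall, blunt end up (+z), in a pocket of the pulp tray; row of four at 96 mm, free in front and behind. Point: on its axis, half-way up; widest 3 mm above it. It rests with the point 21 mm above a pocket's rim (14 mm over the table; studs between pockets 20) and likewise above a seat's top. Its yaw means nothing.
- hen_egg_center (a point): Full-grown hen's egg, cream shell, second smallest of the four loose eggs: 46 mm wide, 60 tall, blunt end up (+z), in a pocket of the pulp tray; row of four at 96 mm, free in front and behind. Point: on its axis, half-way up; widest 3.5 mm above it. It rests with the point 25 mm above a pocket's rim (14 mm over the table; studs between pockets 20) and likewise above a seat's top. Its yaw means nothing.
- duck_egg_center (a point): Duck egg, cream shell, second largest of the four loose eggs: 52 mm wide, 70 tall, blunt end up (+z), in a pocket of the pulp tray; row of four at 96 mm, free in front and behind. Point: on its axis, half-way up; widest 4 mm above it. It rests with the point 31 mm above a pocket's rim (14 mm over the table; studs between pockets 20) and likewise above a seat's top. Its yaw means nothing.
- goose_egg_center (a point): Goose egg, cream shell, largest of the four loose eggs: 60 mm wide, 84 tall, blunt end up (+z), in a pocket of the pulp tray; row of four at 96 mm, free in front and behind. Point: on its axis, half-way up; widest 5 mm above it. It rests with the point 38 mm above a pocket's rim (14 mm over the table; studs between pockets 20) and likewise above a seat's top. Its yaw means nothing.
- seat_a: Fixed round wooden egg seat on the display board, an end of four alike (a, b, c, d) in a straight row along its y axis, 90 mm apart. 56 mm across, 12 high, with a 22 mm bore that holds any of the eggs upright by its lower end. Origin: on the bore's axis at its underside, 12 mm over the table; its top is 12 mm higher. Nothing on the board before or behind it rises above its top.
- seat_b: Fixed round wooden egg seat on the display board, second of four alike (a, b, c, d) in a straight row along its y axis, 90 mm apart. 56 mm across, 12 high, with a 22 mm bore that holds any of the eggs upright by its lower end. Origin: on the bore's axis at its underside, 12 mm over the table; its top is 12 mm higher. Nothing on the board before or behind it rises above its top.
- seat_c: Fixed round wooden egg seat on the display board, third of four alike (a, b, c, d) in a straight row along its y axis, 90 mm apart. 56 mm across, 12 high, with a 22 mm bore that holds any of the eggs upright by its lower end. Origin: on the bore's axis at its underside, 12 mm over the table; its top is 12 mm higher. Nothing on the board before or behind it rises above its top.
- seat_d: Fixed round wooden egg seat on the display board, the other end of four alike (a, b, c, d) in a straight row along its y axis, 90 mm apart. 56 mm across, 12 high, with a 22 mm bore that holds any of the eggs upright by its lower end. Origin: on the bore's axis at its underside, 12 mm over the table; its top is 12 mm higher. Nothing on the board before or behind it rises above its top.
- quail_egg_center (a point): Speckled quail egg, 26 mm wide, 33 tall, loose, already standing in its own smaller seat (top 24 mm over the table) at one end of the row: in line with it, 90 mm past either seat a or seat d. 90 mm past the opposite end stands a fixed clip with a blank yellow card, 110 mm high. Point: on the egg's axis, half-way up.
- jar_center (a point): Bystander: closed amber glass jar, red lid, 68 mm across, 105 mm tall, loose on the table left or right of the tray; a flat white counter scale, 54 mm high, stands on the other side. Point: on its axis, half-way up.

How it is judged:
By the outcome, as a careful person would: the job done as asked, in the order asked, and still so for the second after the job is handed in, with the robot touching nothing.
It also fails if it takes over 99 s, if anything falls off the work surface, if the arm or the gripper's body presses on something with over 40 N, if the wrist force passes 120 N, or if a joint passes its speed limit or range.

## Working session

There is one attempt and no reset: what is moved stays moved. The work goes in short steps, Python scripts to look and compute and a tool call to move; the robot and the scene stay as the last step left them, time stands still between calls to the robot, and variables do not carry over. Pictures are saved under pics/ and viewed, and the job is handed in when it is done.

Besides the shell and the picture viewer there is one more tool, called as name(argument=value, ...) on one line, values as JSON. move_arm: Moves the arm, as the interface text tells. Its arguments: {"type":"object","properties":{"series":{"type":"array","items":{"type":"array"}},"force":{"type":"number"}},"required":["series"]}

```bash
ls; mkdir -p pics; python3 - <<'E'
from rig import ctrl
import cv2,numpy as np
s=ctrl.sense();print({k:np.round(v,3).tolist() for k,v in s.items()})
for n in("scene","side","wrist"):
    m=ctrl.camera_model(n);p,d=ctrl.capture(n)
    print(n,{k:np.round(v,4).tolist() for k,v in m.items()})
    cv2.imwrite(f"pics/{n}0.png",p[:,:,::-1]);np.savez(f"pics/{n}0.npz",p=p,d=d,**{k:np.array(v) for k,v in m.items()})
E
```

```text
pics
{'time_s': 0.0, 'joints': [0.887, 0.313, 1.498, -0.0, 1.331, -0.223], 'dq': [0.001, -0.001, -0.001, -0.001, 0.001, 0.001], 'tau': [0.001, -41.226, -25.975, -0.0, 0.004, -0.0], 'eef_pos': [233.365, 470.11, 303.341], 'ee_rot': [-0.0, 0.228, 0.974, -0.001], 'force': [0.718, -0.416, 0.17], 'wrist_torque': [-0.004, 0.035, -0.001], 'grip_width': 0.997}
scene {'fov_y': 49.0215, 'cx': 314.3244, 'cy': 237.6205, 'dist_coeffs': [-0.0415, 0.0, 0.0, 0.0, 0.0], 'rvec': [0.8028, 2.4003, -1.3088], 'tvec': [388.6925, -91.5221, 1668.1625]}
side {'fov_y': 49.9385, 'cx': 320.4362, 'cy': 233.7099, 'dist_coeffs': [-0.0249, 0.0, 0.0, 0.0, 0.0], 'rvec': [2.2039, -0.6225, 0.301], 'tvec': [-396.9147, 204.6359, 1074.8231]}
wrist {'fov_y': 64.9892, 'cx': 320.2481, 'cy': 238.582, 'dist_coeffs': [-0.0305, 0.0, 0.0, 0.0, 0.0], 'rvec': [-2.4494, -1.518, -0.2258], 'tvec': [-523.692, -37.3495, 378.1294]}
```

View pics/scene0.png

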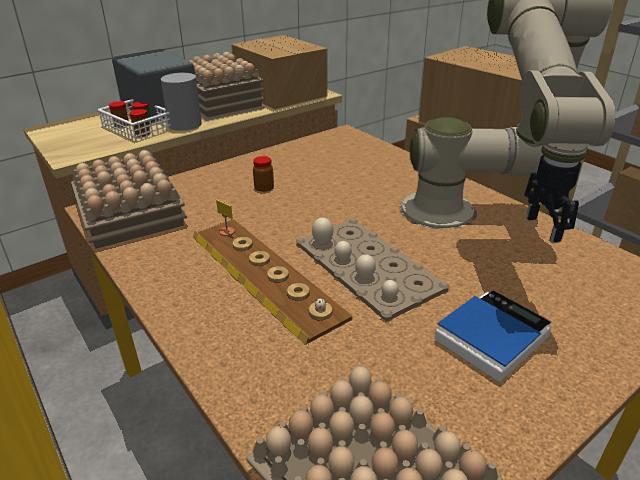

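View pics/side0.png

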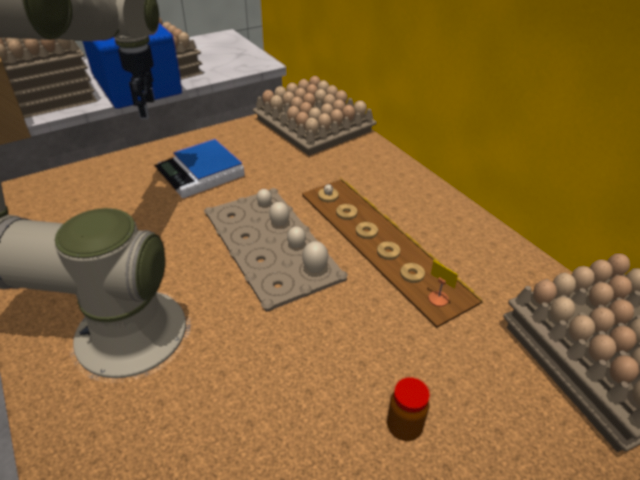

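View pics/wrist0.png

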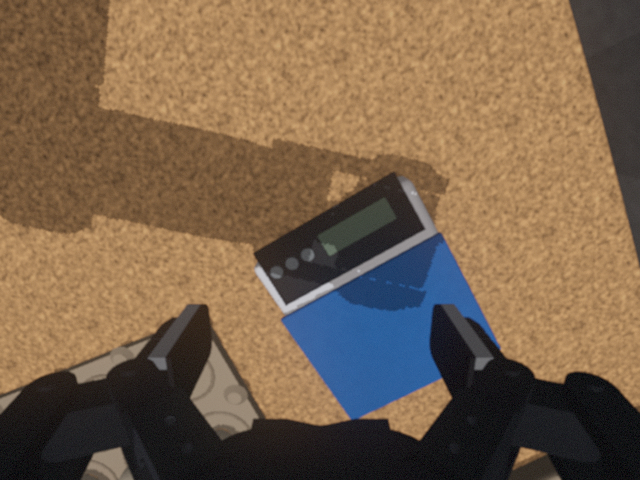

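The scene and side views show eggs in the tray column nearest the board, with the goose egg at the card end (scene 322,232; side 315,257). The quail egg is at scene (320,306). I'll enlarge both.

```bash
cat > h.py <<'E'
import numpy as np,cv2
def load(f): return dict(np.load(f))
def K(m):
    f=240/np.tan(np.radians(float(m['fov_y']))/2);return np.array([[f,0,float(m['cx'])],[0,f,float(m['cy'])],[0,0,1]])
def RT(m):
    return cv2.Rodrigues(np.array(m['rvec'],float))[0],np.array(m['tvec'],float)
def ray(m,uv):
    R,t=RT(m);n=cv2.undistortPoints(np.array(uv,float).reshape(-1,1,2),K(m),np.array(m['dist_coeffs'],float)).reshape(-1,2)
    d=np.c_[n,np.ones(len(n))]@R;return -R.T@t,d
def onz(m,uv,z):
    c,d=ray(m,uv);return c+d*((z-c[2])/d[:,2])[:,None]
def tri(m1,u1,m2,u2):
    out=[]
    c1,D1=ray(m1,u1);c2,D2=ray(m2,u2)
    for a,b in zip(D1,D2):
        s=np.linalg.lstsq(np.c_[a,-b],c2-c1,rcond=None)[0];p=c1+s[0]*a;q=c2+s[1]*b;out.append(np.r_[(p+q)/2,np.linalg.norm(p-q)])
    return np.array(out)
def proj(m,P):
    return cv2.projectPoints(np.array(P,float).reshape(-1,1,3),np.array(m['rvec'],float),np.array(m['tvec'],float),K(m),np.array(m['dist_coeffs'],float))[0].reshape(-1,2)
def cloud(m):
    v,u=np.mgrid[0:480,0:640];c,d=ray(m,np.c_[u.ravel(),v.ravel()]);return (c+d*m['d'].ravel()[:,None].astype(float)).reshape(480,640,3)
E
python3 - <<'E'
import cv2
a=cv2.imread('pics/scene0.png')[200:350,190:450];cv2.imwrite('pics/sc.png',cv2.resize(a,None,fx=3,fy=3,interpolation=2))
a=cv2.imread('pics/side0.png')[160:340,200:490];cv2.imwrite('pics/sd.png',cv2.resize(a,(754,468),interpolation=2))
from h import *
import numpy as np
m=load('pics/scene0.npz');n=load('pics/side0.npz')
u=[(322,232),(343,252),(366,267),(390,290),(320,306),(242,243),(259,258),(278,273),(298,292)]
v=[(315,257),(297,237),(279,214),(264,198),(328,189),(413,272),(389,250),(367,230),(347,211)]
print(np.round(tri(m,u,n,v)))
for mm,uu in((m,u),(n,v)):
  C=cloud(mm)
  print(np.round([C[b,a] for a,b in uu]))
E
```

```text
[[ 420.  -50.   50.    1.]
 [ 426.   47.   38.    4.]
 [ 428.  142.   44.    4.]
 [ 434.  237.   33.    3.]
 [ 603.  182.   33.    1.]
 [ 604. -182.   19.    3.]
 [ 604.  -91.   18.    3.]
 [ 602.   -3.   19.    4.]
 [ 604.   91.   17.    3.]]
[[ 440.  -24.   71.]
 [ 440.   66.   54.]
 [ 441.  158.   60.]
 [ 447.  252.   49.]
 [ 612.  193.   45.]
 [ 599. -189.   13.]
 [ 599.  -98.   11.]
 [ 595.   -9.   12.]
 [ 598.   85.   10.]]
[[ 407.  -73.   75.]
 [ 416.   24.   58.]
 [ 419.  120.   62.]
 [ 426.  216.   49.]
 [ 595.  169.   44.]
 [ 609. -179.   14.]
 [ 611.  -86.   11.]
 [ 610.    4.   11.]
 [ 609.   95.   12.]]
```

View pics/sc.png

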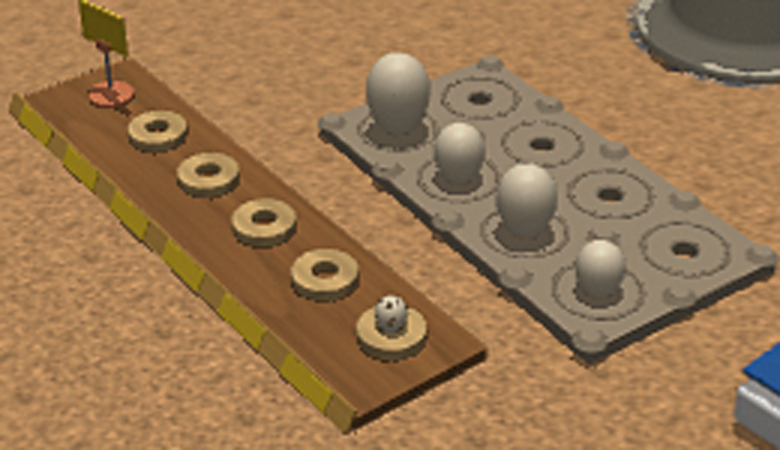

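View pics/sd.png

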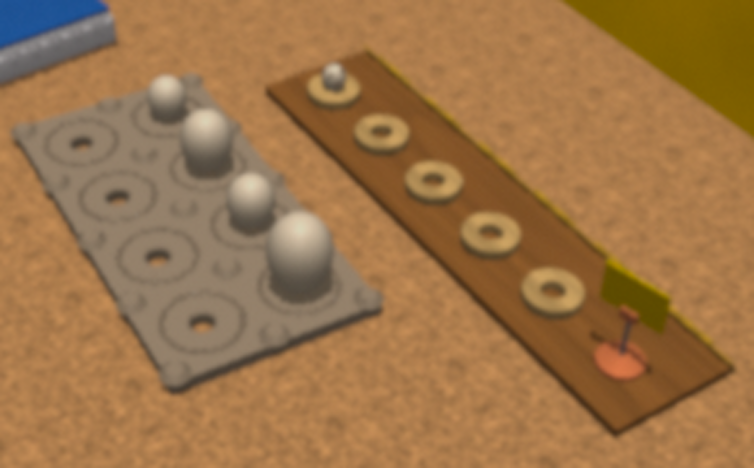

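```bash
cat >> h.py <<'E'
from scipy.spatial.transform import Rotation as Ro
def tool(s):
    q=s['ee_rot'];return Ro.from_quat([q[1],q[2],q[3],q[0]]).as_matrix(),np.array(s['eef_pos'])
def goal(s,P,yx=None):
    """shift in tool axes to TCP P; yaw deg to put tool y along world +x (or at angle yx deg)"""
    R,p=tool(s);sh=R.T@(np.array(P)-p)
    a=np.degrees(np.arctan2(R[1,1],R[0,1]));b=a-(yx or 0)   # +yaw about down z = clockwise
    b=(b+90)%180-90
    return np.round(sh,1),round(b,2)
E
python3 - <<'E'
from h import *
from rig import ctrl
s=ctrl.sense();R,p=tool(s);m=ctrl.camera_model('wrist');Rc,t=RT(m);c=-Rc.T@t
print(R.round(3),c,R.T@(c-p),(Rc@R).round(3))
print(goal(s,[430,90,300]))
E
```

```text
[[-0.896  0.445 -0.001]
 [ 0.445  0.896 -0.001]
 [ 0.    -0.001 -1.   ]] [166.43744197 502.16186688 372.60531074] [ 74.2061596   -1.14792398 -69.11305082] [[-0.     1.    -0.001]
 [-0.957 -0.001 -0.292]
 [-0.292  0.001  0.957]]
(array([-345.1, -253.1,    3.6]), np.float64(63.6))
```

```bash
python3 - <<'E'
from h import *
from rig import ctrl
s=ctrl.sense()
print(goal(s,[500,100,400]))
E
```

```text
(array([-403.4, -213.1,  -96.4]), np.float64(63.6))
```

move_arm(series=[[[-50, -27, -12], 10, 1], [[-100, -53, -24], 20, 1], [[-150, -80, -36], 30, 1], [[-200, -106, -48], 40, 1], [[-250, -133, -60], 50, 1], [[-300, -160, -72], 60, 1], [[-350, -186, -84], 63.6, 1], [[-403, -213, -96], 63.6, 1], [[-403, -213, -96], 63.6, 1], [[-403, -213, -96], 63.6, 1]])

```text
time_s: 1.4
eef_pos: [499.4, 100.6, 399.5]
ee_rot: [-0.0, 0.707, 0.707, -0.0]
force: [-0.6, 0.7, -1.1]
grip_width: 1.004
```

```bash
cat > snap.py <<'E'
import sys
from h import *
from rig import ctrl
def snap(n,name):
    s=ctrl.sense();m=ctrl.camera_model(n);p,d=ctrl.capture(n)
    cv2.imwrite(f"pics/{name}.png",p[:,:,::-1]);np.savez(f"pics/{name}.npz",p=p,d=d,**{k:np.array(v) for k,v in m.items()})
    print(round(s['time_s'],2),np.round(s['eef_pos'],1),np.round(s['joints'],3),np.round(s['dq'],3),np.round(s['force'],1),round(s['grip_width'],3))
if __name__=='__main__':
    snap(sys.argv[1],sys.argv[2])
E
python3 snap.py wrist w1
```

```text
1.4 [499.4 100.6 399.5] [-0.032  0.229  1.361  0.     1.553 -0.032] [ 0.026 -0.012  0.01  -0.002  0.001  0.001] [-0.6  0.7 -1.1] 1.004
```

View pics/w1.png

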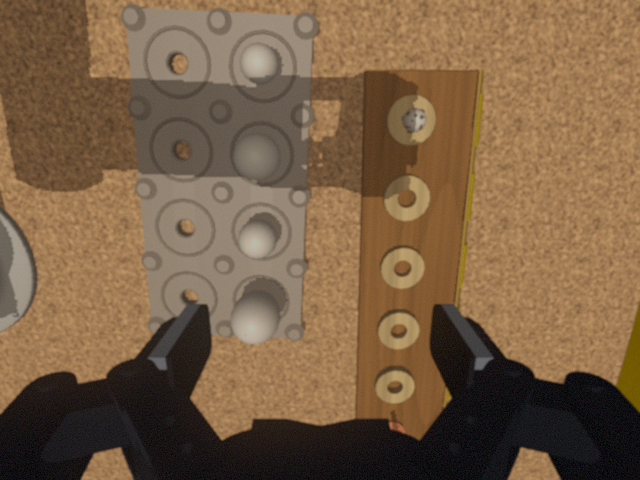

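The wrist view shows the eggs at (259,62), (256,156), (258,238) and (254,318). The seats are at (407,198), (402,268), (398,330) and (395,386), with the quail egg at (413,120). I'll take a second view from further along -y.

move_arm(series=[[[-50, 0, 0], 0, 1], [[-100, 0, 0], 0, 1], [[-150, 0, 0], 0, 1], [[-180, 0, 0], 0, 1], [[-180, 0, 0], 0, 1], [[-180, 0, 0], 0, 1]])

```text
time_s: 2.2
eef_pos: [499.6, -78.3, 400.0]
ee_rot: [-0.0, 0.707, 0.708, 0.0]
force: [-1.1, -0.8, 0.6]
grip_width: 1.005
```

```bash
python3 snap.py wrist w2
```

```text
2.2 [499.6 -78.3 400. ] [-0.388  0.219  1.372  0.     1.551 -0.389] [ 0.007 -0.001 -0.002 -0.     0.001 -0.004] [-1.1 -0.8  0.6] 1.005
```

View pics/w2.png

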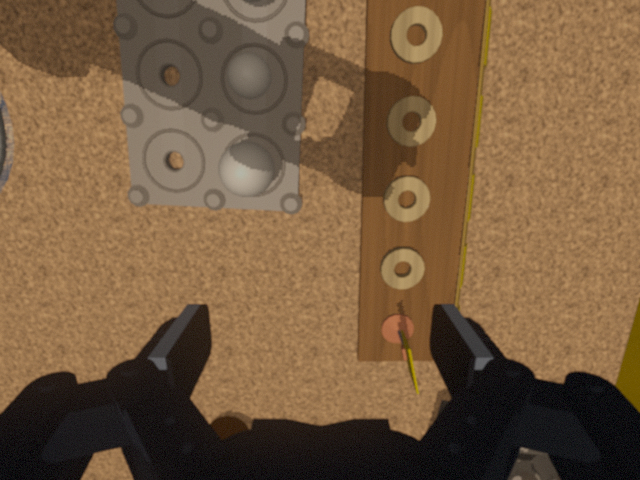

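```bash
cat > fit.py <<'E'
from h import *
from scipy.optimize import least_squares
M={'pullet':(20.5,52,3),'hen':(23,60,3.5),'duck':(26,70,4),'goose':(30,84,5),'quail':(13,33,2)}
def fit(P,mod,c0):
    r,h,o=M[mod]
    def f(c):
        q=P-c; z=q[:,2]-o; b=np.where(z>0,h/2-o,h/2+o)
        k=np.sqrt((q[:,0]**2+q[:,1]**2)/r**2+z**2/b**2);return (k-1)*r
    s=least_squares(f,c0,loss='soft_l1',f_scale=1.5);return s.x,np.sqrt(np.mean(np.clip(np.abs(f(s.x)),0,5)**2))
def pts(m,xy,rad,zmin,zmax=120):
    C=cloud(m);d=m['d'];k=(d>0)&(np.hypot(C[...,0]-xy[0],C[...,1]-xy[1])<rad)&(C[...,2]>zmin)&(C[...,2]<zmax);return C[k]
E
python3 - <<'E'
from fit import *
w1=load('pics/w1.npz');w2=load('pics/w2.npz');sc=load('pics/scene0.npz');sd=load('pics/side0.npz')
s1=[(407,198),(402,268),(398,330),(395,386)];s2=[(416,34),(411,121),(407,199),(402,268)]
print('seats',tri(w1,s1,w2,s2).round(1));print(onz(w1,s1,24).round(1));print(onz(w2,s2,24).round(1))
for xy,mods in (((434,237),('pullet','hen')),((428,142),('duck',)),((426,47),('pullet','hen')),((420,-50),('goose',)),((603,182),('quail',))):
  for mod in mods:
    for n,m in (('w1',w1),('w2',w2),('sc',sc),('sd',sd)):
      P=pts(m,xy,34,32 if mod!='quail' else 30)
      if len(P)<30: continue
      x,e=fit(P,mod,[*xy,45]);print(mod,n,len(P),x.round(1),round(e,2),'top',np.percentile(P[:,2],99).round(1))
E
```

```text
seats [[ 6.026e+02  8.920e+01  2.200e+01  9.000e-01]
 [ 6.026e+02 -9.000e-01  2.200e+01  1.000e-01]
 [ 6.040e+02 -9.130e+01  1.990e+01  8.000e-01]
 [ 6.041e+02 -1.800e+02  2.170e+01  9.000e-01]]
[[ 6.026e+02  8.950e+01  2.400e+01]
 [ 6.022e+02 -1.000e-01  2.400e+01]
 [ 6.026e+02 -8.880e+01  2.400e+01]
 [ 6.040e+02 -1.782e+02  2.400e+01]]
[[ 601.7   88.7   24. ]
 [ 602.1   -0.9   24. ]
 [ 603.4  -90.5   24. ]
 [ 603.1 -179.    24. ]]
pullet w1 1275 [434.  236.1  33.2] 0.58 top 59.8
pullet sc 224 [433.6 237.4  35.2] 1.66 top 62.5
pullet sd 177 [433.8 235.5  34.3] 1.96 top 61.2
hen w1 1275 [433.5 236.6  28.6] 0.86 top 59.8
hen sc 224 [432.1 235.8  31.5] 1.85 top 62.5
hen sd 177 [434.6 237.6  30.5] 2.07 top 61.2
duck w1 1819 [429.3 140.4  43.4] 0.49 top 78.6
duck sc 370 [429.  141.7  45.7] 1.82 top 81.2
duck sd 366 [428.8 140.   44.3] 1.84 top 79.5
pullet w1 1209 [424.9  45.4  42.4] 0.92 top 68.0
pullet w2 1597 [424.7  43.8  42.7] 0.9 top 68.5
pullet sc 245 [425.3  47.8  44. ] 1.74 top 70.8
pullet sd 298 [422.9  41.9  42.8] 1.66 top 69.3
hen w1 1209 [424.4  44.3  37.9] 0.54 top 68.0
hen w2 1597 [424.1  44.2  38. ] 0.54 top 68.5
hen sc 245 [423.6  45.6  40.5] 1.7 top 70.8
hen sd 298 [424.1  44.2  39. ] 1.56 top 69.3
goose w1 2105 [419.2 -51.9  50.5] 0.52 top 92.3
goose w2 2490 [419.3 -51.3  50.4] 0.49 top 92.5
goose sc 433 [418.8 -50.1  52.7] 2.11 top 95.2
goose sd 624 [419.3 -51.5  51.8] 1.37 top 94.2
quail w1 480 [601.7 178.6  34.2] 0.63 top 51.8
quail sc 106 [601.5 180.6  35.8] 1.68 top 53.2
quail sd 74 [602.4 178.6  34.6] 1.82 top 51.1
```

Depth fits agree across views. The pullet egg is at y≈236, duck 141, hen 45 and goose -51, with centre heights within about 2 mm of the text. Seats are at x≈603, y≈89/-1/-90/-180, with the quail egg at y≈179. Next I go above the pullet.

move_arm(series=[[[45, -9, 20], 0, 1], [[90, -19, 45], 0, 1], [[135, -28, 70], 0, 1], [[180, -38, 100], 0, 1], [[225, -47, 130], 0, 1], [[270, -57, 165], 0, 1], [[315, -66, 200], 0, 1], [[315, -66, 230], 0, 1], [[315, -66, 230], 0, 1], [[315, -66, 230], 0, 1]])

```text
time_s: 3.5
eef_pos: [434.0, 235.5, 171.2]
ee_rot: [0.0, 0.707, 0.707, 0.001]
force: [0.1, 0.4, 0.3]
grip_width: 0.996
```

```bash
python3 snap.py wrist w3
```

```text
3.5 [434.  235.5 171.2] [ 0.259  0.397  1.759 -0.     0.984  0.259] [-0.011 -0.01  -0.006 -0.002 -0.002 -0.   ] [0.1 0.4 0.3] 0.996
```

View pics/w3.png

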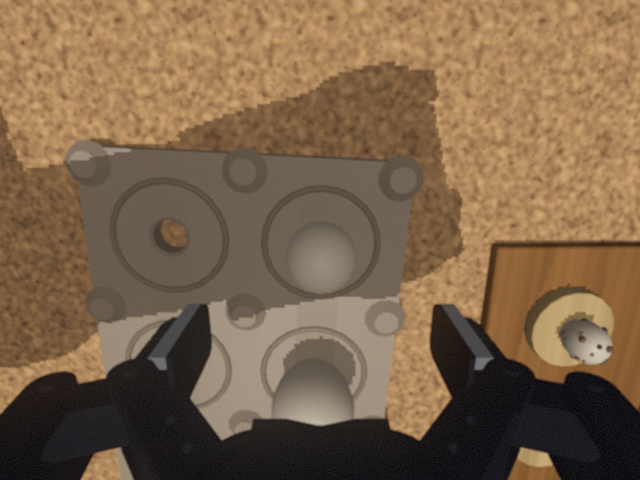

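move_arm(series=[[[1, 0, 30], 0, 1], [[1, 0, 60], 0, 1], [[1, 0, 75], 0, 1], [[1, 0, 83], 0, 1], [[1, 0, 83], 0, 1], [[1, 0, 83], 0, 0.3], [[1, 0, 83], 0, 0.3], [[1, 0, 83], 0, 0.3], [[1, 0, 83], 0, 0.3], [[1, 0, 83], 0, 0.3]], force=25)

```text
time_s: 4.8
eef_pos: [434.1, 236.4, 87.3]
ee_rot: [0.0, 0.707, 0.707, 0.001]
force: [1.1, 1.0, 5.0]
grip_width: 0.468
```

```bash
python3 snap.py wrist w4
```

```text
4.8 [434.1 236.4  87.3] [ 0.261  0.54   1.813 -0.     0.788  0.261] [ 0.001  0.001  0.002 -0.    -0.001  0.001] [1.1 1.  5. ] 0.468
```

View pics/w4.png

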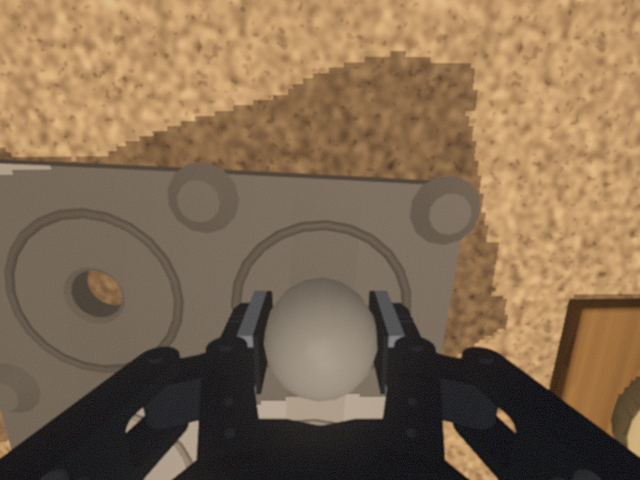

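move_arm(series=[[[0, 0, -10], 0, 0.3], [[0, 0, -30], 0, 0.3], [[0, 0, -60], 0, 0.3], [[0, 0, -90], 0, 0.3], [[0, 0, -105], 0, 0.3], [[0, 0, -105], 0, 0.3], [[-10, 12, -105], 0, 0.3], [[-30, 35, -105], 0, 0.3], [[-50, 57, -105], 0, 0.3], [[-70, 80, -105], 0, 0.3]])

```text
time_s: 6.1
eef_pos: [514.7, 164.7, 190.6]
ee_rot: [-0.001, 0.707, 0.707, -0.001]
force: [0.7, 0.5, 0.2]
grip_width: 0.466
```

move_arm(series=[[[-25, 28, 0], 0, 0.3], [[-50, 57, 0], 0, 0.3], [[-70, 80, 0], 0, 0.3], [[-77, 88, 0], 0, 0.3], [[-77, 88, 20], 0, 0.3], [[-77, 88, 45], 0, 0.3], [[-77, 88, 65], 0, 0.3], [[-77, 88, 75], 0, 0.3], [[-77, 88, 75], 0, 0.3], [[-77, 88, 75], 0, 0.3]])

```text
time_s: 7.35
eef_pos: [602.0, 89.3, 117.7]
ee_rot: [0.0, 0.707, 0.707, 0.0]
force: [-0.1, 0.0, -0.3]
grip_width: 0.462
```

```bash
python3 snap.py wrist w5;  python3 snap.py scene s5; python3 -c "
import cv2
a=cv2.imread('pics/s5.png')[200:350,190:450];cv2.imwrite('pics/s5c.png',cv2.resize(a,None,fx=3,fy=3,interpolation=2))"
```

```text
7.35 [602.   89.3 117.7] [-0.045  0.686  1.432  0.     1.022 -0.045] [ 0.001 -0.004  0.001 -0.001 -0.002 -0.   ] [-0.1  0.  -0.3] 0.462
7.4 [602.   89.3 117.8] [-0.045  0.686  1.432  0.     1.021 -0.045] [-0.    -0.002 -0.     0.001 -0.001 -0.   ] [-0.2 -0.5  0.4] 0.46
```

View pics/w5.png

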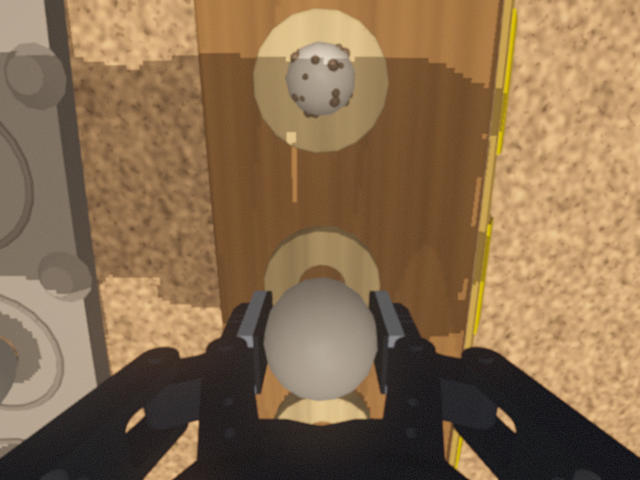

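View pics/s5c.png

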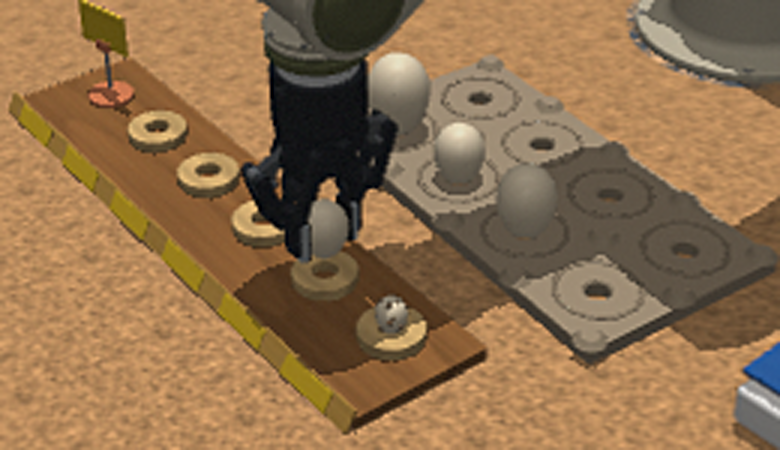

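The egg is held at (321,340) and lines up with the seat ring in column (322). Lowering now.

move_arm(series=[[[0, 0, 6], 0, 0.3], [[0, 0, 12], 0, 0.3], [[0, 0, 16], 0, 0.3], [[0, 0, 18], 0, 0.3], [[0, 0, 19], 0, 0.3], [[0, 0, 19], 0, 0.3], [[0, 0, 19], 0, 0.3]])

```text
time_s: 8.32
eef_pos: [601.9, 89.2, 98.1]
ee_rot: [0.0, 0.707, 0.707, 0.0]
force: [1.6, 0.6, 0.8]
grip_width: 0.463
```

move_arm(series=[[[0, 0, 1], 0, 0.3], [[0, 0, 1.5], 0, 0.3], [[0, 0, 1.5], 0, 0.3], [[0, 0, 1.5], 0, 0.3]])

```text
time_s: 8.82
eef_pos: [602.2, 89.2, 97.3]
ee_rot: [0.001, 0.707, 0.707, 0.001]
force: [-0.1, 0.3, 6.5]
grip_width: 0.462
```

move_arm(series=[[[0, 0, 0], 0, 0.52], [[0, 0, 0], 0, 0.6], [[0, 0, 0], 0, 0.75], [[0, 0, 0], 0, 0.9], [[0, 0, 0], 0, 0.9], [[0, 0, -20], 0, 0.9], [[0, 0, -50], 0, 1], [[0, 0, -90], 0, 1], [[0, 0, -110], 0, 1], [[0, 0, -110], 0, 1]])

```text
time_s: 10.07
eef_pos: [602.1, 89.3, 207.7]
ee_rot: [0.001, 0.707, 0.707, 0.001]
force: [0.4, 0.0, 0.2]
grip_width: 0.998
```

```bash
python3 snap.py wrist w6; python3 - <<'E'
from fit import *
m=load('pics/w6.npz')
for xy,mod in (((602,89),'pullet'),((602,179),'quail')):
  P=pts(m,xy,32,34);print(mod,len(P),fit(P,mod,[*xy,45]))
E
```

```text
10.07 [602.1  89.3 207.7] [-0.045  0.578  1.359 -0.     1.202 -0.045] [-0.002  0.039  0.043 -0.002 -0.018  0.   ] [0.4 0.  0.2] 0.998
pullet 3199 (array([602.86801456,  88.65604717,  43.33909501]), np.float64(0.4448958178631273))
quail 1554 (array([601.98825622, 178.65016261,  34.0436367 ]), np.float64(0.5804110902016418))
```

View pics/w6.png

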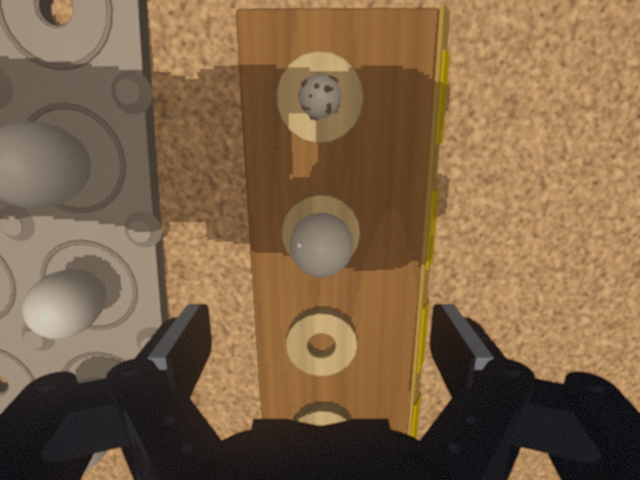

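The pullet egg stands in its seat at (602.9, 88.7), seen at (321,245). The quail egg hasn't moved. Next is the hen egg.

move_arm(series=[[[-8, -30, 0], 0, 1], [[-16, -65, 0], 0, 1], [[-25, -100, 0], 0, 1], [[-35, -140, 10], 0, 1], [[-44.5, -178, 20], 0, 1], [[-44.5, -178, 30], 0, 1], [[-44.5, -178, 30], 0, 1], [[-44.5, -178, 30], 0, 1]])

```text
time_s: 11.12
eef_pos: [424.5, 44.8, 176.3]
ee_rot: [0.0, 0.707, 0.707, 0.0]
force: [-0.3, -0.2, 0.4]
grip_width: 0.999
```

```bash
python3 snap.py wrist w7; python3 - <<'E'
from fit import *
m=load('pics/w7.npz')
for xy,mod in (((424,45),'hen'),((429,141),'duck')):
  P=pts(m,xy,32,34);print(mod,len(P),fit(P,mod,[*xy,45]))
E
```

```text
11.12 [424.5  44.8 176.3] [-0.171  0.261  1.943  0.     0.938 -0.171] [-0.001 -0.007 -0.001 -0.003 -0.     0.002] [-0.3 -0.2  0.4] 0.999
hen 5128 (array([424.23812046,  44.0372198 ,  37.97930813]), np.float64(0.41907643624009977))
duck 9650 (array([429.13558154, 139.98609582,  43.50268236]), np.float64(0.43645588145787023))
```

View pics/w7.png

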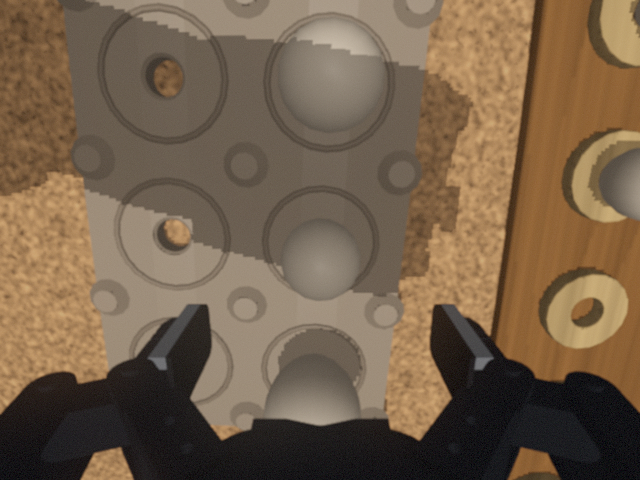

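The hen egg at (320,258) is centred under the jaws. Descending to grip it.

move_arm(series=[[[-0.5, 0, 35], 0, 1], [[-0.5, 0, 65], 0, 1], [[-0.5, 0, 80], 0, 1], [[-0.5, 0, 86.5], 0, 1], [[-0.5, 0, 86.5], 0, 1], [[-0.5, 0, 86.5], 0, 0.35], [[-0.5, 0, 86.5], 0, 0.35], [[-0.5, 0, 86.5], 0, 0.35], [[-0.5, 0, 86.5], 0, 0.35], [[-0.5, 0, 86.5], 0, 0.35]], force=25)

```text
time_s: 12.42
eef_pos: [424.1, 44.2, 90.2]
ee_rot: [0.0, 0.707, 0.707, 0.0]
force: [1.7, 0.8, 5.5]
grip_width: 0.526
```

move_arm(series=[[[0, 0, -10], 0, 0.35], [[0, 0, -30], 0, 0.35], [[0, 0, -60], 0, 0.35], [[0, 0, -90], 0, 0.35], [[0, 0, -105], 0, 0.35], [[0, 0, -105], 0, 0.35], [[-3, 12, -105], 0, 0.35], [[-9, 35, -105], 0, 0.35], [[-16, 62, -105], 0, 0.35], [[-22, 90, -105], 0, 0.35]])

```text
time_s: 13.68
eef_pos: [514.9, 21.8, 193.8]
ee_rot: [-0.001, 0.707, 0.707, -0.0]
force: [-0.0, -0.3, -0.2]
grip_width: 0.528
```

move_arm(series=[[[-7, 28, 0], 0, 0.35], [[-14, 56, 0], 0, 0.35], [[-20, 78, 0], 0, 0.35], [[-23, 88.5, 0], 0, 0.35], [[-23, 88.5, 20], 0, 0.35], [[-23, 88.5, 45], 0, 0.35], [[-23, 88.5, 65], 0, 0.35], [[-23, 88.5, 75], 0, 0.35], [[-23, 88.5, 75], 0, 0.35], [[-23, 88.5, 75], 0, 0.35]])

```text
time_s: 14.92
eef_pos: [602.6, -0.8, 120.7]
ee_rot: [0.001, 0.707, 0.707, 0.0]
force: [0.8, -0.0, -0.4]
grip_width: 0.521
```

```bash
python3 snap.py wrist w8
```

```text
14.93 [602.6  -0.8 120.7] [-0.196  0.671  1.452  0.     1.018 -0.196] [-0.001 -0.003  0.     0.001 -0.002 -0.001] [ 0.8 -0.  -0.4] 0.521
```

View pics/w8.png

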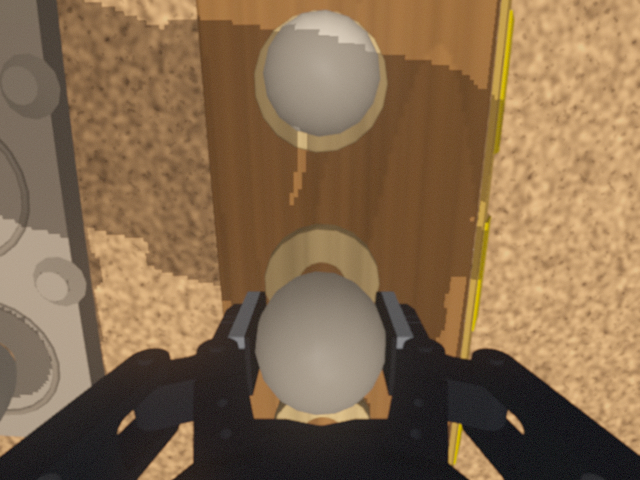

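The hen egg at (321,342) lines up with its seat ring (322). I'll lower to about z 100.

move_arm(series=[[[0, 0, 6], 0, 0.35], [[0, 0, 12], 0, 0.35], [[0, 0, 16], 0, 0.35], [[0, 0, 18], 0, 0.35], [[0, 0, 19.5], 0, 0.35], [[0, 0, 20.5], 0, 0.35], [[0, 0, 20.5], 0, 0.35], [[0, 0, 20.5], 0, 0.35]])

```text
time_s: 15.98
eef_pos: [602.7, -0.9, 100.2]
ee_rot: [0.001, 0.707, 0.707, 0.0]
force: [0.0, -0.8, 6.1]
grip_width: 0.518
```

Contact at 6 N. Releasing and rising.

move_arm(series=[[[0, 0, 0], 0, 0.57], [[0, 0, 0], 0, 0.65], [[0, 0, 0], 0, 0.8], [[0, 0, 0], 0, 0.95], [[0, 0, 0], 0, 0.95], [[0, 0, -20], 0, 0.95], [[0, 0, -50], 0, 1], [[0, 0, -90], 0, 1], [[0, 0, -110], 0, 1], [[0, 0, -110], 0, 1]])

```text
time_s: 17.23
eef_pos: [602.6, -0.8, 210.7]
ee_rot: [0.001, 0.707, 0.707, 0.001]
force: [-0.2, 0.3, -0.8]
grip_width: 1.002
```

```bash
python3 snap.py wrist w9; python3 - <<'E'
from fit import *
m=load('pics/w9.npz')
for xy,mod in (((602,89),'pullet'),((602,-1),'hen'),((429,141),'duck')):
  P=pts(m,xy,32,34);print(mod,len(P),fit(P,mod,[*xy,45]))
E
```

```text
17.23 [602.6  -0.8 210.7] [-0.196  0.562  1.377 -0.     1.2   -0.196] [-0.001  0.037  0.042 -0.001 -0.018 -0.001] [-0.2  0.3 -0.8] 1.002
pullet 4067 (array([602.88395782,  88.82731846,  43.47501227]), np.float64(0.4635093846354964))
hen 4136 (array([603.27022486,  -1.4001652 ,  47.96261818]), np.float64(0.43117006301653354))
duck 3099 (array([428.91996507, 140.38436252,  44.13209561]), np.float64(0.6313915248068497))
```

View pics/w9.png

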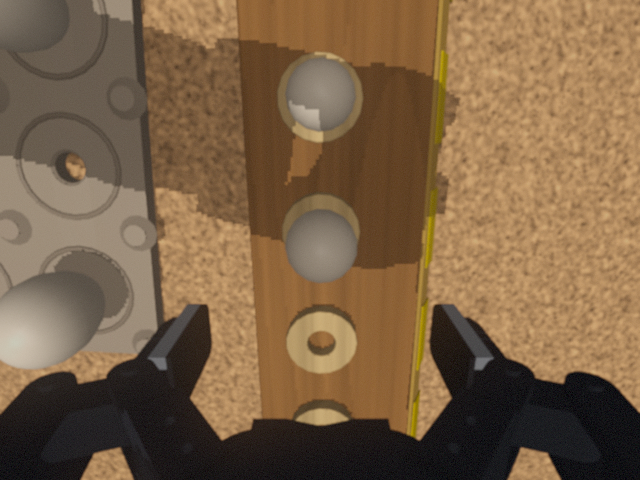

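The hen egg is upright at (603.3, -1.4). Next is the duck egg.

move_arm(series=[[[28, -35, 0], 0, 1], [[56, -70, 0], 0, 1], [[85, -105, 0], 0, 1], [[113, -140, 0], 0, 1], [[141, -173.5, 10], 0, 1], [[141, -173.5, 25], 0, 1], [[141, -173.5, 25], 0, 1], [[141, -173.5, 25], 0, 1]])

```text
time_s: 18.27
eef_pos: [429.0, 140.0, 184.3]
ee_rot: [-0.0, 0.707, 0.707, -0.0]
force: [-0.6, 0.5, -0.3]
grip_width: 1.002
```

```bash
python3 snap.py wrist w10; python3 - <<'E'
from fit import *
m=load('pics/w10.npz')
for xy,mod in (((429,141),'duck'),):
  P=pts(m,xy,34,34);print(mod,len(P),fit(P,mod,[*xy,45]))
E
```

```text
18.27 [429.  140.  184.3] [ 0.055  0.296  1.867 -0.     0.979  0.055] [-0.003 -0.007 -0.007 -0.001  0.001  0.001] [-0.6  0.5 -0.3] 1.002
duck 6524 (array([429.2238033 , 139.89562743,  43.45893454]), np.float64(0.41435545299128))
```

View pics/w10.png

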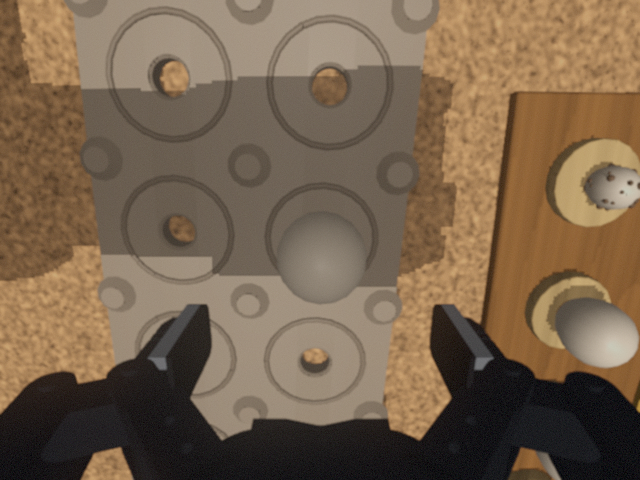

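The duck egg at (321,258) is centred. Descending 88.5 mm to grip it.

move_arm(series=[[[0, 0, 35], 0, 1], [[0, 0, 65], 0, 1], [[0, 0, 80], 0, 1], [[0, 0, 88.5], 0, 1], [[0, 0, 88.5], 0, 1], [[0, 0, 88.5], 0, 0.4], [[0, 0, 88.5], 0, 0.4], [[0, 0, 88.5], 0, 0.4], [[0, 0, 88.5], 0, 0.4], [[0, 0, 88.5], 0, 0.4]], force=30)

```text
time_s: 19.58
eef_pos: [429.1, 140.3, 96.3]
ee_rot: [0.0, 0.707, 0.707, 0.0]
force: [1.3, -0.5, 5.2]
grip_width: 0.587
```

move_arm(series=[[[0, 0, -10], 0, 0.4], [[0, 0, -30], 0, 0.4], [[0, 0, -60], 0, 0.4], [[0, 0, -90], 0, 0.4], [[0, 0, -110], 0, 0.4], [[0, 0, -115], 0, 0.4], [[-12, 9, -115], 0, 0.4], [[-40, 30, -115], 0, 0.4], [[-70, 53, -115], 0, 0.4], [[-100, 75, -115], 0, 0.4]])

```text
time_s: 20.82
eef_pos: [504.4, 38.4, 209.7]
ee_rot: [-0.001, 0.707, 0.707, -0.001]
force: [0.4, 0.1, -1.5]
grip_width: 0.589
```

move_arm(series=[[[-30, 23, 0], 0, 0.4], [[-60, 46, 0], 0, 0.4], [[-90, 69, 0], 0, 0.4], [[-118, 90, 0], 0, 0.4], [[-131.5, 99.5, 0], 0, 0.4], [[-131.5, 99.5, 25], 0, 0.4], [[-131.5, 99.5, 55], 0, 0.4], [[-131.5, 99.5, 80], 0, 0.4], [[-131.5, 99.5, 85], 0, 0.4], [[-131.5, 99.5, 85], 0, 0.4]])

```text
time_s: 22.08
eef_pos: [603.3, -91.7, 125.7]
ee_rot: [-0.0, 0.707, 0.707, -0.0]
force: [0.1, -0.3, -1.5]
grip_width: 0.594
```

```bash
python3 snap.py wrist w11
```

```text
22.07 [603.3 -91.7 125.7] [-0.343  0.679  1.421 -0.     1.042 -0.342] [ 0.006 -0.025 -0.012  0.001  0.004  0.001] [ 0.1 -0.3 -1.5] 0.594
```

View pics/w11.png

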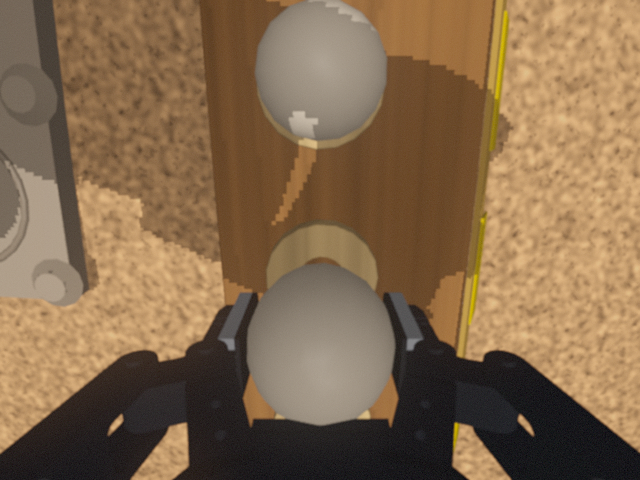

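The duck egg at (321,344) lines up with its seat ring (322). Lowering.

move_arm(series=[[[0, 0, 6], 0, 0.4], [[0, 0, 12], 0, 0.4], [[0, 0, 16], 0, 0.4], [[0, 0, 18], 0, 0.4], [[0, 0, 19], 0, 0.4], [[0, 0, 20], 0, 0.4], [[0, 0, 20], 0, 0.4], [[0, 0, 20], 0, 0.4]])

```text
time_s: 23.12
eef_pos: [603.4, -91.3, 106.4]
ee_rot: [0.0, 0.707, 0.707, 0.0]
force: [-1.4, 2.2, 5.7]
grip_width: 0.592
```

move_arm(series=[[[0, 0, 0], 0, 0.64], [[0, 0, 0], 0, 0.72], [[0, 0, 0], 0, 0.85], [[0, 0, 0], 0, 1], [[0, 0, 0], 0, 1], [[0, 0, -20], 0, 1], [[0, 0, -50], 0, 1], [[0, 0, -90], 0, 1], [[0, 0, -110], 0, 1], [[0, 0, -110], 0, 1]])

```text
time_s: 24.38
eef_pos: [603.6, -91.3, 217.2]
ee_rot: [0.001, 0.707, 0.707, 0.001]
force: [0.9, -0.0, -0.0]
grip_width: 0.999
```

```bash
python3 snap.py wrist w12; python3 - <<'E'
from fit import *
m=load('pics/w12.npz')
for xy,mod in (((603,-1),'hen'),((603,-91),'duck'),((419,-51),'goose')):
  P=pts(m,xy,34,34);print(mod,len(P),fit(P,mod,[*xy,45]))
E
```

```text
24.38 [603.6 -91.3 217.2] [-0.342  0.572  1.342  0.     1.225 -0.342] [-0.001  0.038  0.042 -0.001 -0.019 -0.   ] [ 0.9 -0.  -0. ] 0.999
hen 5089 (array([603.30267567,  -1.18688793,  48.08589865]), np.float64(0.4544069269871601))
duck 5314 (array([603.63840127, -90.7908098 ,  53.45991408]), np.float64(0.4153599216158737))
goose 6934 (array([418.7335861 , -51.67094856,  50.89453094]), np.float64(0.5883716530196343))
```

View pics/w12.png

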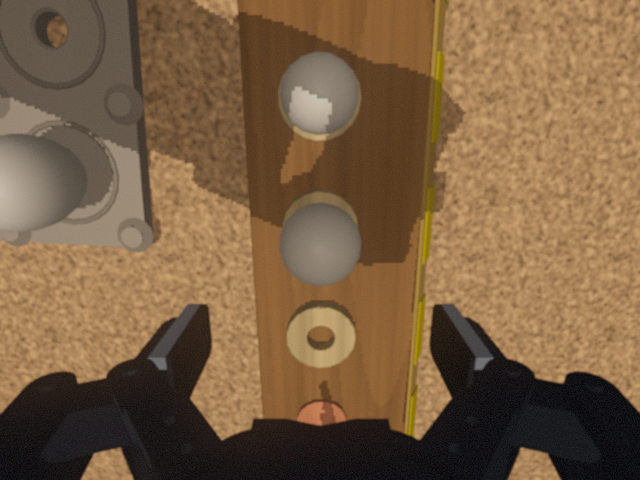

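The duck egg is seated at (603.6, -90.8). Next is the goose egg.

move_arm(series=[[[8, -37, 0], 0, 1], [[16, -74, 0], 0, 1], [[24, -111, 0], 0, 1], [[32, -148, 0], 0, 1], [[40, -184.5, 10], 0, 1], [[40, -184.5, 25], 0, 1], [[40, -184.5, 25], 0, 1], [[40, -184.5, 25], 0, 1]])

```text
time_s: 25.42
eef_pos: [418.9, -51.3, 190.8]
ee_rot: [-0.0, 0.707, 0.707, -0.0]
force: [0.0, -0.1, -0.0]
grip_width: 1.003
```

```bash
python3 snap.py wrist w13; python3 - <<'E'
from fit import *
m=load('pics/w13.npz')
for xy,mod in (((419,-51),'goose'),):
  P=pts(m,xy,36,34);print(mod,len(P),fit(P,mod,[*xy,45]))
E
```

```text
25.43 [418.9 -51.3 190.8] [-0.401  0.227  1.94  -0.     0.975 -0.401] [ 0.    -0.006 -0.008 -0.    -0.002 -0.   ] [ 0.  -0.1 -0. ] 1.003
goose 8932 (array([419.2329524 , -51.86012043,  50.48511274]), np.float64(0.39983496204957136))
```

View pics/w13.png

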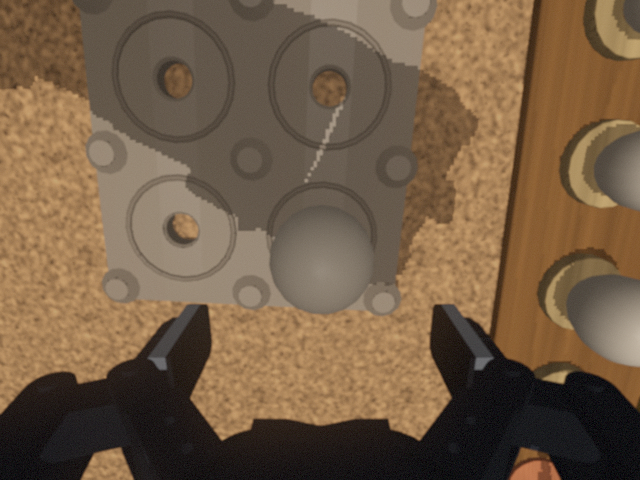

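The goose egg at (322,259) is centred. Descending to z≈103 to grip it.

move_arm(series=[[[-0.3, 0.3, 35], 0, 1], [[-0.3, 0.3, 65], 0, 1], [[-0.3, 0.3, 80], 0, 1], [[-0.3, 0.3, 87.5], 0, 1], [[-0.3, 0.3, 87.5], 0, 1], [[-0.3, 0.3, 87.5], 0, 0.5], [[-0.3, 0.3, 87.5], 0, 0.5], [[-0.3, 0.3, 87.5], 0, 0.5], [[-0.3, 0.3, 87.5], 0, 0.5], [[-0.3, 0.3, 87.5], 0, 0.5]], force=35)

```text
time_s: 26.72
eef_pos: [419.3, -51.7, 104.0]
ee_rot: [0.001, 0.707, 0.707, 0.0]
force: [-0.9, -1.1, 5.0]
grip_width: 0.686
```

move_arm(series=[[[0, 0, -10], 0, 0.5], [[0, 0, -30], 0, 0.5], [[0, 0, -60], 0, 0.5], [[0, 0, -90], 0, 0.5], [[0, 0, -110], 0, 0.5], [[0, 0, -115], 0, 0.5], [[-8, 12, -115], 0, 0.5], [[-25, 35, -115], 0, 0.5], [[-43, 62, -115], 0, 0.5], [[-60, 86, -115], 0, 0.5]])

```text
time_s: 27.98
eef_pos: [506.2, -112.6, 217.0]
ee_rot: [-0.001, 0.707, 0.707, -0.0]
force: [-0.2, -0.2, -1.8]
grip_width: 0.685
```

move_arm(series=[[[-20, 29, 0], 0, 0.5], [[-40, 58, 0], 0, 0.5], [[-58, 84, 0], 0, 0.5], [[-69, 98.5, 0], 0, 0.5], [[-69, 98.5, 10], 0, 0.5], [[-69, 98.5, 30], 0, 0.5], [[-69, 98.5, 55], 0, 0.5], [[-69, 98.5, 75], 0, 0.5], [[-69, 98.5, 85], 0, 0.5], [[-69, 98.5, 85], 0, 0.5]])

```text
time_s: 29.22
eef_pos: [603.1, -180.2, 132.5]
ee_rot: [-0.001, 0.707, 0.707, -0.0]
force: [0.2, -0.7, -1.8]
grip_width: 0.685
```

```bash
python3 snap.py wrist w14
```

```text
29.23 [ 603.1 -180.2  132.5] [-0.476  0.708  1.347  0.     1.088 -0.476] [-0.    -0.024 -0.025  0.     0.009  0.   ] [ 0.2 -0.7 -1.8] 0.685
```

View pics/w14.png

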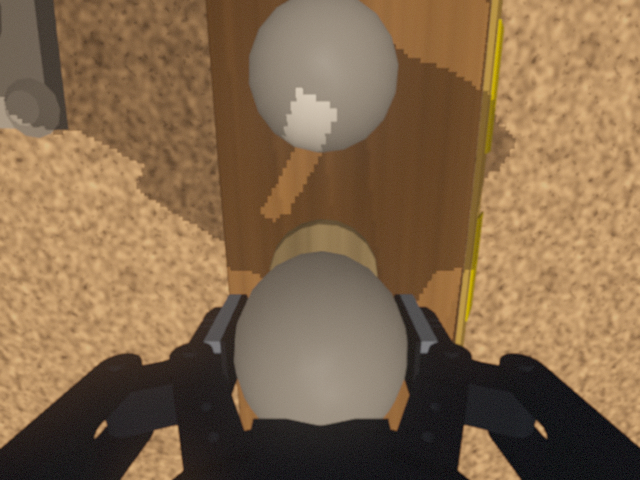

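The seat ring is at column 324 and the egg at 321, so I'll shift about 0.8 mm in +x while lowering.

move_arm(series=[[[-0.3, 0.8, 5], 0, 0.5], [[-0.3, 0.8, 11], 0, 0.5], [[-0.3, 0.8, 15], 0, 0.5], [[-0.3, 0.8, 17], 0, 0.5], [[-0.3, 0.8, 18], 0, 0.5], [[-0.3, 0.8, 19], 0, 0.5], [[-0.3, 0.8, 19], 0, 0.5], [[-0.3, 0.8, 19], 0, 0.5]])

```text
time_s: 30.28
eef_pos: [604.4, -180.9, 114.6]
ee_rot: [0.0, 0.707, 0.707, 0.0]
force: [-0.6, -0.6, -0.3]
grip_width: 0.683
```

move_arm(series=[[[0, 0, 0.5], 0, 0.5], [[0, 0, 1], 0, 0.5], [[0, 0, 1], 0, 0.5], [[0, 0, 1], 0, 0.5]])

```text
time_s: 30.78
eef_pos: [604.5, -181.1, 114.2]
ee_rot: [0.001, 0.707, 0.707, 0.0]
force: [-2.7, -0.1, 5.7]
grip_width: 0.682
```

move_arm(series=[[[0, 0, 0], 0, 0.73], [[0, 0, 0], 0, 0.8], [[0, 0, 0], 0, 0.9], [[0, 0, 0], 0, 1], [[0, 0, 0], 0, 1], [[0, 0, -20], 0, 1], [[0, 0, -50], 0, 1], [[0, 0, -90], 0, 1], [[0, 0, -130], 0, 1], [[0, 0, -150], 0, 1]])

```text
time_s: 32.02
eef_pos: [604.6, -180.9, 265.9]
ee_rot: [0.002, 0.707, 0.707, 0.0]
force: [-0.3, 0.0, -0.0]
grip_width: 1.002
```

move_arm(series=[[[40, -30, -30], 0, 1], [[80, -70, -60], 0, 1], [[120, -110, -100], 0, 1], [[170, -150, -140], 0, 1], [[180, -160, -140], 0, 1], [[180, -160, -140], 0, 1], [[180, -160, -140], 0, 1]])

```text
time_s: 32.9
eef_pos: [444.6, -1.3, 402.9]
ee_rot: [-0.0, 0.707, 0.707, -0.0]
force: [-0.6, -0.1, 0.4]
grip_width: 1.001
```

```bash
python3 snap.py wrist w15; python3 snap.py scene s15; python3 snap.py side d15; python3 - <<'E'
from fit import *
for n in('w15','s15','d15'):
  m=load(f'pics/{n}.npz')
  for xy,mod in (((602,179),'quail'),((603,89),'pullet'),((603,-1),'hen'),((603,-91),'duck'),((604,-181),'goose')):
    P=pts(m,xy,34,34)
    if len(P)>30:
      c,e=fit(P,mod,[*xy,45]);print(n,mod,len(P),c.round(1),e.round(2))
a=cv2.imread('pics/s15.png')[140:350,190:450];cv2.imwrite('pics/s15c.png',cv2.resize(a,None,fx=2.8,fy=2.8,interpolation=2))
p,q=[cv2.imread(f'pics/{f}.png')[370:450,370:450].astype(int) for f in('side0','d15')]
print('jar diff',abs(p-q).mean())
E
```

```text
32.9 [444.6  -1.3 402.9] [-0.267  0.076  1.531 -0.     1.535 -0.267] [-0.011  0.018 -0.002  0.001  0.     0.002] [-0.6 -0.1  0.4] 1.001
32.95 [444.8  -1.5 402.7] [-0.268  0.077  1.531 -0.     1.535 -0.267] [-0.005  0.008 -0.001  0.002  0.003  0.002] [ 0.6  0.7 -0.9] 1.0
33.0 [444.8  -1.5 402.6] [-0.268  0.077  1.531 -0.     1.535 -0.267] [-0.    -0.001 -0.001  0.001  0.001  0.002] [ 0.8 -0.1  0. ] 0.997
w15 quail 574 [602.2 179.1  34.2] 0.74
w15 pullet 1262 [603.   88.9  43.4] 0.6
w15 hen 1450 [603.2  -1.   48.1] 0.57
w15 duck 1721 [603.4 -90.8  53.7] 0.54
w15 goose 136 [ 603.8 -181.1   62.1] 0.32
s15 quail 95 [601.4 181.   36.2] 1.64
s15 pullet 243 [602.3  90.4  45.4] 1.68
s15 hen 290 [6.024e+02 2.000e-01 5.020e+01] 1.66
s15 duck 356 [603.1 -89.2  56.2] 1.75
s15 goose 458 [ 603.5 -180.    62.9] 1.88
d15 quail 66 [601.7 178.   34.4] 1.97
d15 pullet 203 [602.6  88.8  44. ] 1.68
d15 hen 297 [602.9  -1.1  49.2] 1.73
d15 duck 444 [603.7 -90.6  54.3] 1.55
d15 goose 677 [ 604.1 -181.1   61.6] 1.41
jar diff 4.6505729166666665
```

View pics/s15c.png

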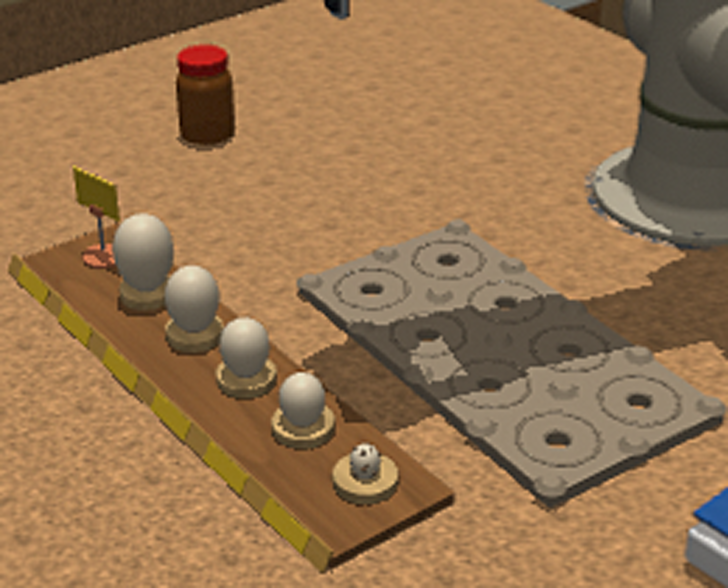

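View pics/d15.png

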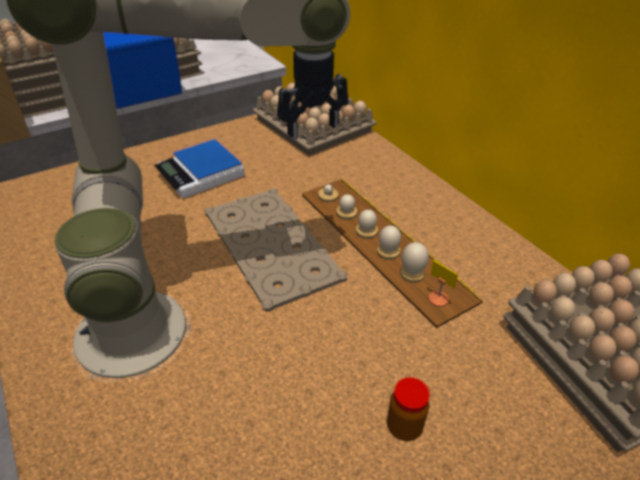

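Both views show all four eggs upright in rising order from the quail egg to the card. The jar (side 409,408) and the quail egg are where they were, and the arm is clear. Handing in.

```bash
python3 -c "
from rig import ctrl
print(ctrl.finish_job())"
```

```text
the job is handed in; nothing more can be done
None
```

The four eggs now stand upright, pointed end down, in the four seats: pullet next to the quail egg, then hen, duck and goose at the card end. I handed the job in at about 33 s.

- **Placing:** I lowered each egg until the wrist read about 6 N of contact before opening the jaws, so none was dropped. No wrist reading went above 7 N.
- **Final positions:** Camera fits put each egg within about 1–2 mm of its seat's axis. Their heights match the expected seated heights to within about 2 mm.
- **Quail egg and jar:** The quail egg is within about 1 mm of its first measured place, comparing like views. The jar shows at the same spot in the side view. Only the jar's picture was compared; I did not measure its position.
- **Small disagreements:** The wrist camera's depth reads about 1.5 mm low, and the scene camera differs from the others by about 1–2 mm in y. The goose egg was about 0.5 mm off when it touched its seat (3 N sideways), but it settled upright.

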